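Index the photo turntable on by one hole

TASK

The yellow jar is being photographed from set angles on the indexing turntable: bring the turntable on to its next stop block, clockwise as seen from above. Pull the sprung index pin up out of its block by the black knob, swing the table round by it, and let the pin snap fully home in the hole of the next block. Turn gently, never wrenching or ramming the pin against a block; keep the jar standing in the middle and leave the other things alone.

Things in the scene. Friction and masses are not known exactly. Their poses are not given: they have to be found in the camera images.
- knob (a point): Centre, half-way up, of the black knob of the index pin: an upright cylinder 28 mm in diameter, 22 mm tall; this point is 77 mm over the table with the pin home. It stands over a steel sleeve (20 mm across, top at 62 mm) on a lug (34 mm wide, top at 46 mm) at the turntable's rim, 130 mm from the spindle axis; it turns with the table and rises with the pin.
- pin (a joint): Lift of the index pin, m: 0 = fully down (10 mm deep in a block's hole; between blocks it hangs fully down too, touching nothing); 0.010 = its end rides on top of a block; stop at 0.016. Straight up and down; its spring and weight pull it down with 7 N at 0, 11 N at the top. Pin 10 mm thick, holes 11.5 mm wide with sharp edges: it drops in only within 0.7 mm of the hole's centre.
- turntable (a joint): Angle of the turntable, rad: 0 where it starts, growing clockwise seen from above. Free to turn with the pin up, with 1 to 2 N of drag at the knob, 2 to 5 N with the pin riding on a block. With the pin in a hole it has only about 0.006 rad of play either way.
- spindle (a point): Point on the turntable's upright turning axis, at the top of the white plate, 48 mm over the table. Plate 206 mm in diameter, on a fixed round aluminium base 300 mm in diameter, 20 mm high.
- next_stop (a point): Middle of the next stop block clockwise, at its top, 32 mm over the table, on the pin's 130 mm circle, 0.50 to 0.80 rad on from the start. The block: a dark clamp on the base rim (44 mm along the rim, thumbscrew outside) with a steel hole plate on top, 52 mm along the rim, square ends, the pin hole in its middle. This point is the clamp's; the plate (and hole) is set up to 8 mm to either side of it along the rim.
- home_stop (a point): Hole in the plate of the like block in which the pin starts, at its top.
- back_stop (a point): Hole in the plate of the like block anticlockwise of the start, at its top; not wanted now.
- jar_mid (a point): Centre, half-way up, of the yellow lidded ceramic jar, 98 mm in diameter and 136 mm tall, 0.4 to 0.8 kg, standing loose near the middle of the turntable.
- phone_mid (a point): Bystander: a phone on a small black tripod, 190 mm tall, feet within 66 mm of its axis; this point is on its axis 100 mm up.
- pitcher_mid (a point): Bystander: small white coffee pitcher, 105 mm tall, 68 mm wide plus handle; its centre.
- plates_mid (a point): Bystander: a stack of white plates, 192 mm in diameter, 34 mm high; its centre.
- tumbler_mid (a point): Bystander: amber glass tumbler, 66 mm in diameter, 85 mm tall; its centre.
There are look-alikes about, which are no part of the job. Leave any green look-alike of the part that bears jar_mid alone.

How it is judged:
By the outcome, as a careful person would: the job done as asked, in the order asked, and still so for the second after the job is handed in, with the robot touching nothing.
It also fails if it takes over 40 s, if anything falls off the work surface, if the arm or the gripper's body presses on something with over 40 N, if the wrist force passes 120 N, or if a joint passes its speed limit or range.

ROBOT

A 6-joint arm with a two-finger parallel gripper is mounted at the origin on the work surface. World frame = base frame: x ahead of the robot, y to its left, z up, the work surface at z = 0. Lengths are in mm, angles in rad, forces in N, time in s.
With the tool pointing down it reaches from about 350 to 975 mm from the base axis. Payload 17.4 kg.
Tool frame: the origin (TCP) lies at the very end of the fingers, on their centre line; the grasp point (between the pads) lies 19 mm behind it; z points along the fingers, y is the line along which they close (so a half turn about z gives the same grasp; the last joint's range is limited). The gripper opens to 85 mm and grips with 20 to 120 N. Pads are 22 mm wide; open, the fingers measure 114 mm over their backs; the gripper's body (76 mm by 85 mm) begins 54 mm behind the grasp point. The pads swing forward as they close: fully open they stand 13 mm farther back than shut.
Start: joints at [1.181, 0.116, 1.442, -0, 1.584, -0.038], TCP at [232.605, 633.662, 231.303] pointing down, gripper open.
Joint ranges: [-2.83, 2.83], [-0.83, 2.19], [0.07, 2.5], [-1.14, 4.28], [0.01, 3], [-2.97, 2.97]. Speed limits (rad/s): [1.89, 1.89, 2.22, 3.14, 3.14, 3.14].

INTERFACE

Orientations are given as a rotation vector (axis times angle).
In Python, from cell import ctrl gives the robot as it stands.
- The arm moves only by the tool send_rows, never from a script. Its argument "deltas" is a list of rows, each a list of 5 numbers: the shift along the tool's x, y, z in cm, then the turn about the tool's z in degrees, then the finger opening in cm, from 0 to 8.54. In form: [[tx, ty, tz, turn, jaw], ...]. A call has exactly 10 rows; each row shifts and turns the commanded pose from where the row before left it, along the tool's axes as they then stand; what a row does not reach is not made up. A row lasts 1/8 s, in which the tool goes at most 62.5 mm and 10.7 degrees, less where a joint would pass 70% of its speed; a pose out of reach is approached as far as the arm can. A call is refused whole if a number of a shift passes 6.25 or a number of a turn 10.7, either way. A call with a gripper value outside its range is refused whole. The fingers move at their own pace and stop on an object; "grip_force" is the grip in N (left out, the last holds). Time passes only in rows, so rows that do not move let the fingers close, or fill a call up. It gives the time, the measured TCP pose, the force, the opening and the grip force at its end, in the units of the state.
- ctrl.get_obs(): the state, without advancing time (a new reading comes with each control period).
- ctrl.snapshot(name): name is "scene" or "side" or "wrist"; returns (picture, depth): 420x560x3 uint8, red, green, blue; 420x560 float32, mm along the optical axis (not along the pixel's ray), 0 where there is no reading.
- ctrl.get_calibration(name): a dict with "fovy" (degrees; the focal length in pixels is half the picture's height over the tangent of half this angle, whatever the lens; pixels are square), "cx", "cy" (the principal point, pixels), "k1" (the pictures are not rectified: a ray, as slopes to the right and down, at radius r is drawn at 1 + k1 r^2 times it, then the intrinsics apply), "xyz" and "attitude" of the camera in the world. Camera axes: x right, y up, looking along -z (the intrinsics and any distortion apply to the point x, -y, -z); pixel columns grow to the right and rows downward; lengths in mm; the calibration is good to about 2 mm. A picture is of the moment at which its call begins: read the wrist's pose just before it. get_calibration takes no time and is no camera call; for the wrist camera it gives the pose at the moment of the call.
- ctrl.close_job(): hands the job in; it is judged then, once.
The state is a dict: "t": time; "q": joint angles; "dq": joint speeds; "joint_efforts": joint torques, N m; "eef_pos": TCP position; "eef_rot": TCP orientation; "contact_force": force on the tool from outside, world axes, zero at the start; "wrist_torque": the same for the moment, N m; "opening": opening from 0.0 (shut) to 1.0 (fully open); "grip_force": force on a finger pad.
Only numpy, scipy, OpenCV 4.12 (cv2) and the standard library are available. Lean on these libraries where they do the work, as an engineer would, in place of code of your own. Each camera call takes 0.05 s, during which the arm holds its last target. There are 200 camera calls.

## Working session

There is one attempt and no reset: what is moved stays moved. The work goes in short steps, Python scripts to look and compute and a tool call to move; the robot and the scene stay as the last step left them, time stands still between calls to the robot, and variables do not carry over. Pictures are saved under pics/ and viewed, at most 13 in all, crops included, and the job is handed in when it is done.

Besides the shell and the picture viewer there is one more tool, called after "Call:" by a JSON object that holds its "op" and its "data". send_rows: Moves the arm, as the interface text tells. Its arguments: {"type":"object","properties":{"deltas":{"type":"array"},"grip_force":{"type":"number"}},"required":["deltas"]}

```bash
mkdir -p pics; cat > h.py <<'E'
import numpy as np, cv2
from scipy.spatial.transform import Rotation as R
from cell import ctrl
def snap(n,f=None):
    c=ctrl.get_calibration(n); p,d=ctrl.snapshot(n)
    if f: cv2.imwrite(f'pics/{f}.png',p[:,:,::-1])
    np.savez(f'/tmp/{n}.npz',p=p,d=d,c=np.array([c],dtype=object))
    return p,d,c
def load(n):
    z=np.load(f'/tmp/{n}.npz',allow_pickle=True); return z['p'],z['d'],z['c'][0]
def rot(c):
    a=np.array(c['attitude'],float)
    return a if a.shape==(3,3) else (R.from_rotvec(a).as_matrix() if a.size==3 else R.from_quat(a).as_matrix())
def ray(c,u,v):
    f=210/np.tan(np.radians(c['fovy'])/2)
    x,y=(u-c['cx'])/f,(v-c['cy'])/f; X,Y=x,y
    for _ in range(20):
        k=1+c['k1']*(X*X+Y*Y); X,Y=x/k,y/k
    return rot(c)@np.array([X,-Y,-1.])
def atz(c,u,v,z):
    r=ray(c,u,v); o=np.array(c['xyz']); return o+r*(z-o[2])/r[2]
def atd(c,u,v,d): return np.array(c['xyz'])+ray(c,u,v)*d
def proj(c,P):
    f=210/np.tan(np.radians(c['fovy'])/2)
    q=rot(c).T@(np.array(P,float)-np.array(c['xyz'])); X,Y=q[0]/-q[2],-q[1]/-q[2]
    k=1+c['k1']*(X*X+Y*Y); return np.array([c['cx']+f*X*k,c['cy']+f*Y*k])
E
python3 - <<'E'
from h import *
for n in ['scene','side','wrist']:
    c=snap(n,n+'0')[2]; print(n,c)
print(ctrl.get_obs())
a=[cv2.imread(f'pics/{n}0.png') for n in ['scene','side']]
E
```

```text
scene {'fovy': 46.71152428428625, 'cx': 282.3819117399255, 'cy': 201.3220214792144, 'k1': -0.1132559531066429, 'xyz': array([1244.39597097, -220.78862102,  987.20064938]), 'attitude': array([0.60287032, 0.44132513, 1.24915588])}
side {'fovy': 44.938767013822506, 'cx': 275.3358334655865, 'cy': 212.91651299322893, 'k1': 0.0292027949513752, 'xyz': array([ 378.76777758,  768.29036899, 1019.14172846]), 'attitude': array([ 0.08815537, -1.03746437, -2.78326536])}
wrist {'fovy': 63.11495840126854, 'cx': 281.3838312310192, 'cy': 204.105395825217, 'k1': -0.08465190642374108, 'xyz': array([160.20999473, 661.3045032 , 373.14781639]), 'attitude': array([-0.26605213, -0.18465482,  1.20927162])}
{'t': 0.15, 'q': array([ 1.18122740e+00,  1.16385080e-01,  1.44211043e+00, -3.86329438e-05,
        1.58401849e+00, -3.77851857e-02]), 'dq': array([ 1.51796580e-05, -7.75618628e-04, -9.80240414e-04,  2.38546576e-04,
       -1.03674580e-03,  2.33000736e-04]), 'joint_efforts': array([ 4.46964359e-04, -7.32510066e+01, -6.32853484e+01,  2.53950947e-05,
        5.02093375e-03,  5.97972939e-05]), 'eef_pos': array([232.53935726, 633.52079013, 230.72636974]), 'eef_rot': array([-5.49708856e-01, -3.09296495e+00,  1.42712096e-03]), 'contact_force': array([ 0.61540391, -0.94194868, -0.32940216]), 'wrist_torque': array([ 0.025525  , -0.02108365, -0.00034502]), 'grip_force': 0.0, 'opening': 1.0022562185070947}
```

View pics/scene0.png

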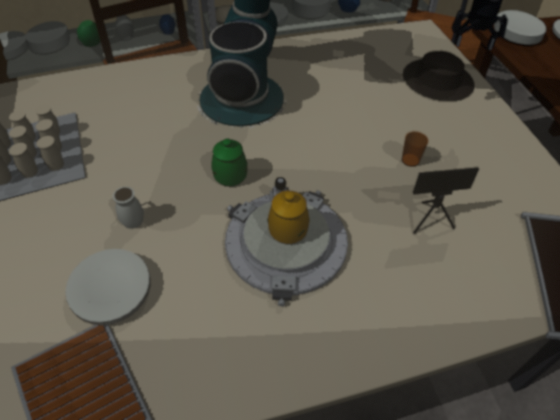

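View pics/side0.png

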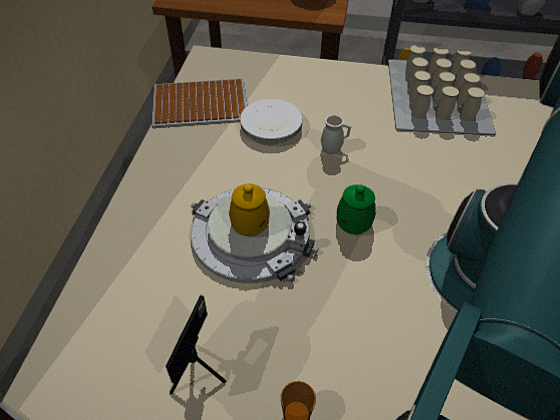

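The side view shows the yellow jar on the turntable at (249,210), the black knob at about (300,228) and blocks near (283,265), (300,210) and (205,210). The scene view shows the knob at (281,183) and blocks at (240,210), (315,200) and (284,290). Seen from above, clockwise is downwards in the side view, so the next stop should be side (283,265) = scene (315,200). The green jar is the look-alike and stays where it is.

```bash
python3 - <<'E'
from h import *
p=load('side')[0][:,:,::-1]; a=cv2.resize(p[180:300,180:330],None,fx=4,fy=4,interpolation=cv2.INTER_CUBIC)
p=load('scene')[0][:,:,::-1]; b=cv2.resize(p[165:305,215:355],None,fx=4,fy=4,interpolation=cv2.INTER_CUBIC)
a=cv2.convertScaleAbs(a,alpha=1.4); b=cv2.convertScaleAbs(b,alpha=1.4)
cv2.imwrite('pics/sc.png',a); cv2.imwrite('pics/bc.png',b)
E
```

```text
(no output)
```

View pics/sc.png

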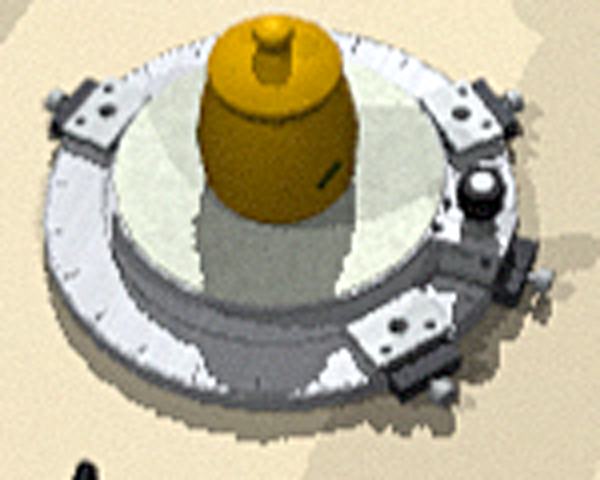

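View pics/wrist0.png

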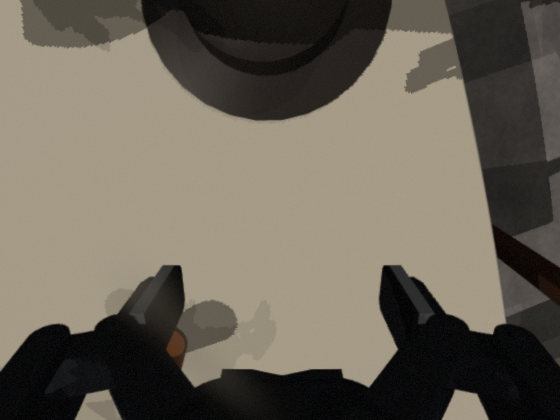

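The crop shows the next block's hole at (398,325), the knob top at (483,183), the back block's hole at (461,114) and a fourth, farther block's hole at (108,111). The lug hides the home block. The wrist view shows only the hat and the tumbler.

```bash
python3 - <<'E'
from h import *
from scipy.optimize import least_squares
p,d,c=load('side')
f=lambda u,v:(180+(u+.5)/4-.5,180+(v+.5)/4-.5)
H=[atz(c,*f(*q),32)[:2] for q in [(398,325),(461,114),(108,111)]]
K=atz(c,*f(483,181),88)[:2]
P=np.array(H+[K]); print(P)
s=least_squares(lambda x:np.hypot(*(P-x).T)-130,[600,0]); print(s.x,s.fun)
S=s.x; a=[np.arctan2(*(q-S)[::-1]) for q in P]; print('ang',a, 'knob->next cw',a[3]-a[0], 'knob->back', a[1]-a[3])
c2=load('scene')[2]
print('scene',proj(c2,[*K,77]),[proj(c2,[*h,32]) for h in H], proj(c2,[*S,48]))
o=ctrl.get_obs(); print(R.from_rotvec(o['eef_rot']).as_matrix().round(3))
# jar by colour depth
hsv=cv2.cvtColor(p,cv2.COLOR_RGB2HSV); 
for n in ['side','scene']:
    p,d,c=load(n); hsv=cv2.cvtColor(p,cv2.COLOR_RGB2HSV)
    m=(hsv[...,0]>15)&(hsv[...,0]<28)&(hsv[...,1]>200)&(hsv[...,2]>60)
    v,u=np.nonzero(m); Q=np.array([atd(c,a,b,d[b,a]) for a,b in zip(u,v) if d[b,a]>0])
    Q=Q[np.hypot(*(Q[:,:2]-S).T)<80]; print(n,len(Q),Q.max(0),Q.min(0))
    t=Q[Q[:,2]>165]; print(t.mean(0))
E
```

```text
[[492.03742446  73.93813336]
 [480.99400802 -98.06533139]
 [706.3819928  -58.89536404]
 [454.15415514   1.16580791]]
[583.12336067 -18.17261552] [-0.45835482 -0.33408034 -0.18847262  0.41100642]
ang [np.float64(2.350600491681824), np.float64(-2.477756650102346), np.float64(-0.31909431174922526), np.float64(2.9927554654893838)] knob->next cw 0.6421549738075596 knob->back -5.470512115591729
scene [278.74757423 183.32105439] [array([309.81042471, 200.28339235]), array([243.4124956 , 210.41485864]), array([282.23305934, 282.1813545 ])] [284.98475554 231.67068237]
[[-0.939  0.345 -0.   ]
 [ 0.345  0.939 -0.001]
 [-0.    -0.001 -1.   ]]
side 1520 [624.64982202  37.47385714 187.74243933] [535.62558187 -38.85555694  60.9718463 ]
[580.66670213  -7.21982816 174.35080081]
scene 550 [624.15497674  19.06984411 186.24345018] [557.55324909 -50.43691419 120.29261539]
[584.01388347 -13.44499674 179.71045501]
```

View pics/bc.png

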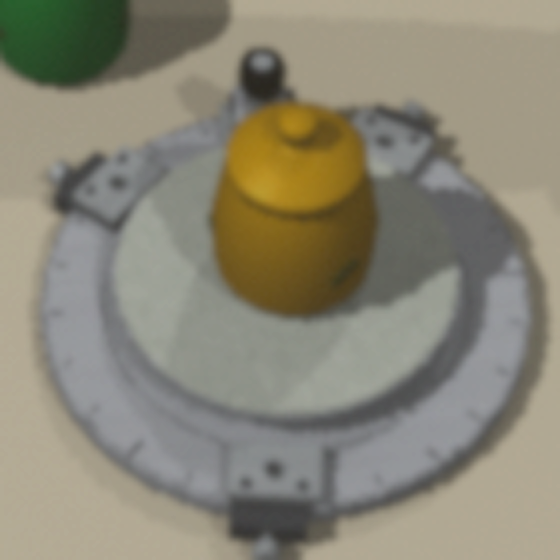

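The geometry agrees: spindle at about (583,-18), knob at about (454,1) and a clockwise swing to the next hole of about 0.64 rad. Things that could be mistaken for the targets:
- **Jar:** the green jar, scene (229,163).
- **Next block:** the back block, scene (243,210), and the fourth block, scene (283,282).

I choose the block at scene (311,200) and side (279,261). I'll move to hover over the knob with the camera on the outer side.

Call:
{"op": "send_rows", "data": {"deltas": [[-2.1,-2.6,0,0,8.5],[-2.1,-2.6,0,0,8.5],[-2.1,-2.6,0,0,8.5],[-2.1,-2.6,0,0,8.5],[-2.1,-2.6,0,0,8.5],[-2.1,-2.6,0,0,8.5],[-2.1,-2.6,0,0,8.5],[-2.1,-2.6,0,0,8.5],[-2.1,-2.6,0,0,8.5],[-2.1,-2.6,0,0,8.5]]}}

```text
t: 1.4
eef_pos: [340.3, 316.1, 231.2]
eef_rot: [-0.549, -3.093, 0.0]
contact_force: [0.4, 0.5, 0.1]
opening: 0.995
grip_force: 0.0
```

Call:
{"op": "send_rows", "data": {"deltas": [[-2.1,-2.6,0,0,8.5],[-2.1,-2.6,0,0,8.5],[-2.1,-2.6,0,0,8.5],[-2.1,-2.6,0,0,8.5],[-2.1,-2.6,0.4,0,8.5],[-2.1,-2.6,1,0,8.5],[-2.1,-2.6,1.4,0,8.5],[-2.1,-2.6,1.5,0,8.5],[-2.1,-2.3,1.2,-5,8.5],[-1,-1,0.5,-6.6,8.5]]}}

```text
t: 2.65
eef_pos: [445.0, 21.6, 170.4]
eef_rot: [-0.231, -3.132, 0.0]
contact_force: [-0.6, -0.2, 0.3]
opening: 0.997
grip_force: 0.0
```

```bash
python3 - <<'E'
from h import *
p,d,c=snap('wrist','w1'); o=ctrl.get_obs(); print(o['t'],o['eef_pos'],R.from_rotvec(o['eef_rot']).as_matrix().round(4))
print(proj(c,[455,2,88]),proj(c,[492,74,32]),proj(c,[481,-98,32]))
E
```

```text
2.7 [445.36875032  21.04104121 169.97490222] [[-9.900e-01  1.409e-01 -1.300e-03]
 [ 1.409e-01  9.900e-01 -5.000e-04]
 [ 1.300e-03 -7.000e-04 -1.000e+00]]
[254.3420532  230.36462986] [346.11449538 234.12182205] [155.88073296 248.49895009]
```

View pics/w1.png

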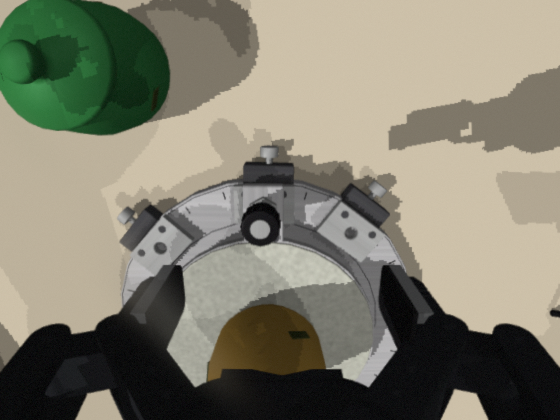

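The wrist view shows the knob top at (260,228), the next block's hole at (351,233), the back hole at (159,248) and the green jar at upper left. I'll refine these with a crop.

```bash
python3 - <<'E'
from h import *
p,d,c=load('wrist')
a=cv2.resize(p[170:270,220:400][:,:,::-1],None,fx=4.4,fy=4.4,interpolation=cv2.INTER_CUBIC); cv2.imwrite('pics/w1c.png',cv2.convertScaleAbs(a,alpha=1.3))
g=cv2.cvtColor(p,cv2.COLOR_RGB2GRAY)
for (u,v,r,t) in [(351,233,9,90),(159,248,9,90)]:
    w=g[v-r:v+r+1,u-r:u+r+1]; t=(int(w.min())+int(np.median(w)))/2; n,l,s,ce=cv2.connectedComponentsWithStats((w<t).astype(np.uint8)); print(t,[(s[i,4],ce[i]+[u-r,v-r]) for i in range(1,n)])
# knob silhouette by depth
m=(d>0)&(d<atd(c,260,228,1)[2]*0+ d[228,260]+6)
v,u=np.mgrid[200:256,230:292]; Q=np.array([atd(c,x,y,d[y,x]) for x,y in zip(u.ravel(),v.ravel())]); s=(Q[:,2]>80)&(Q[:,2]<95)
print(s.sum(),Q[s].mean(0),np.ptp(Q[s],0)); print(u.ravel()[s].mean(),v.ravel()[s].mean())
hs=cv2.cvtColor(p,cv2.COLOR_RGB2HSV); v,u=np.nonzero((hs[...,0]>45)&(hs[...,0]<75)&(hs[...,1]>150))
Q=np.array([atd(c,x,y,d[y,x]) for x,y in zip(u,v)]); print('green',np.percentile(Q,[2,98],axis=0), Q[Q[:,2]>130].mean(0))
E
```

```text
108.0 [(np.int32(106), array([350.20754717, 233.16037736]))]
112.0 [(np.int32(120), array([159.78333333, 247.71666667]))]
1235 [453.08263136   6.42739895  87.3921307 ] [28.11337046 28.81771344  9.93597002]
260.11255060728746 226.63076923076923
green [[ 291.93442093 -115.70506657   29.96320759]
 [ 368.90539089  -53.80635262  132.3007906 ]] [335.18292977 -76.69544948 157.38159717]
```

View pics/w1c.png

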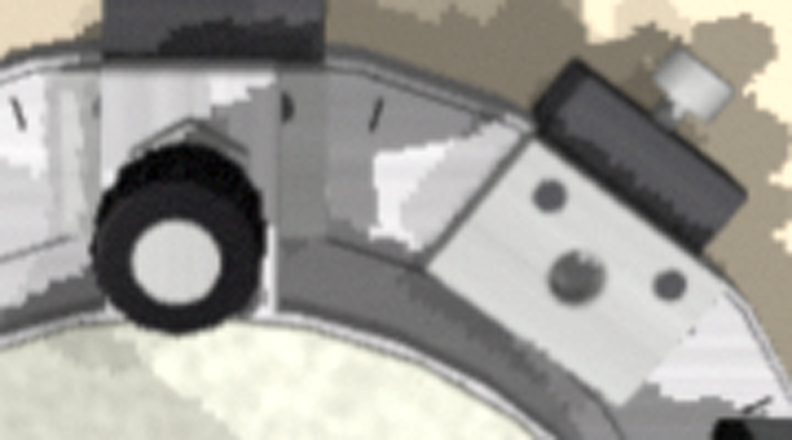

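```bash
python3 - <<'E'
from h import *
from scipy.optimize import least_squares
p,d,c=load('wrist')
N=atz(c,350.6,233,32)[:2]; B=atz(c,159.8,247.7,32)[:2]; K=atz(c,259.9,229.1,88)[:2]
P=np.array([N,B,K]); print(P, d[228,260], atd(c,260,228,d[228,260]))
s=least_squares(lambda x:np.hypot(*(P-x).T)-130,[600,0]); print(s.x,s.fun); S=s.x
a=[np.arctan2(*(q-S)[::-1]) for q in P]; print(a,a[2]-a[0], 'chord',np.hypot(*(N-K)))
E
```

```text
[[491.52872329  78.05970536]
 [480.73020149 -94.17406917]
 [454.62718561   6.05107527]] 240.72806 [453.71392891   6.29281432  88.27050997]
[583.11692612 -14.13110585] [-0.04791434 -0.03878518  0.06511389]
[np.float64(2.3529155182808403), np.float64(-2.478066264032664), np.float64(2.9857932941341945)] 0.6328777758533541 chord 80.91332579171973
```

Call:
{"op": "send_rows", "data": {"deltas": [[-0.4,-0.5,0.5,0.8,8.5],[-0.4,-0.5,1,0,8.0],[-0.3,-0.4,1.5,0,7.5],[0,0,1.8,0,7.0],[0,0,1.8,0,6.5],[0,0,1.5,0,6],[0,0,1.2,0,5.5],[0,0,0.9,0,5],[0,0,0.5,0,5],[0,0,0.2,0,5]]}}

```text
t: 3.95
eef_pos: [453.7, 7.4, 62.2]
eef_rot: [0.256, 3.131, 0.0]
contact_force: [0.0, -0.2, 0.9]
opening: 0.585
grip_force: 0.0
```

```bash
python3 - <<'E'
from h import *
p,d,c=snap('wrist','w2'); o=ctrl.get_obs(); print(o['t'],o['eef_pos'],o['contact_force'],o['opening'],R.from_rotvec(o['eef_rot']).as_matrix().round(4))
print(proj(c,[454.3,5.5,88]),proj(c,[454.6,6.05,88]),proj(c,[*o['eef_pos'][:2],88]))
E
```

```text
4.0 [453.71350243   7.41716535  62.17816485] [-0.90621327  0.81850663 -0.86334007] 0.5810982563947941 [[-9.867e-01  1.626e-01  1.000e-04]
 [ 1.626e-01  9.867e-01 -0.000e+00]
 [-1.000e-04  0.000e+00 -1.000e+00]]
[273.84335067 303.66250421] [275.33539211 304.10741516] [278.358634   301.74806712]
```

View pics/w2.png

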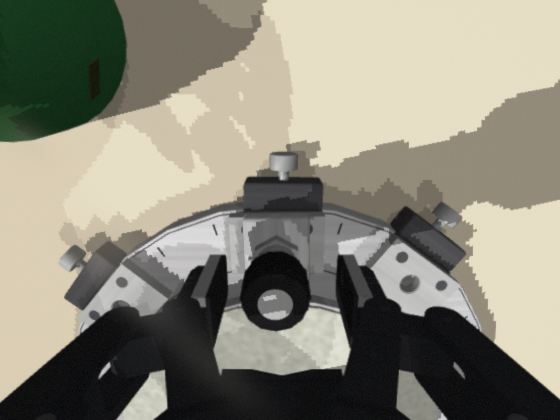

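The knob sits between the fingers at (275,304), about 1.2 mm to the left of their centre. I'll centre on it, lower 5 mm and close.

Call:
{"op": "send_rows", "data": {"deltas": [[-0.06,-0.06,0.25,0,4.5],[-0.05,-0.06,0.25,0,4],[0,0,0,0,3.6],[0,0,0,0,3.3],[0,0,0,0,3.1],[0,0,0,0,2.9],[0,0,0,0,2.7],[0,0,0,0,2.5],[0,0,0,0,2.3],[0,0,0,0,2.3]], "grip_force": 40}}

```text
t: 5.25
eef_pos: [454.6, 5.7, 57.6]
eef_rot: [0.256, 3.131, -0.001]
contact_force: [-2.6, -5.0, 3.7]
opening: 0.318
grip_force: 39.0
```

```bash
python3 - <<'E'
from h import *
o=ctrl.get_obs(); print(o['eef_pos'],o['contact_force'],o['wrist_torque'],o['opening']*85,o['grip_force'],R.from_rotvec(o['eef_rot']).as_matrix()[:2,0])
E
```

```text
[454.58728611   5.7485302   57.55247671] [-2.57004904 -4.97599412  3.65719774] [-0.79892154  0.3798758  -0.00151779] 27.022339782639875 39.02671158313751 [-0.98668011  0.16267245]
```

Call:
{"op": "send_rows", "data": {"deltas": [[0,0,-0.2,0,2.3],[0,0,-0.2,0,2.3],[0,0,-0.2,0,2.3],[0,0,-0.2,0,2.3],[0,0,-0.2,0,2.3],[0,0,-0.2,0,2.3],[0,0,-0.1,0,2.3],[0,0,0,0,2.3],[0,0,0,0,2.3],[0,0,0,0,2.3]]}}

```text
t: 6.5
eef_pos: [454.4, 6.0, 69.4]
eef_rot: [-0.256, -3.131, 0.0]
contact_force: [4.7, -2.9, -9.8]
opening: 0.314
grip_force: 39.9
```

```bash
python3 - <<'E'
from h import *
o=ctrl.get_obs(); P=o['eef_pos']; print(P,o['contact_force'],o['wrist_torque'],o['opening']*85,R.from_rotvec(o['eef_rot']).as_matrix()[:2,0])
# knob is at P; path plan in tool axes: TCP at radius from S, constant chord per row with turn
x=R.from_rotvec(o['eef_rot']).as_matrix()[:2,0]; print('tool x ang',np.arctan2(x[1],x[0]),'radial ang',np.arctan2(P[1]+14.13,P[0]-583.12),np.hypot(P[1]+14.13,P[0]-583.12))
E
```

```text
[454.39447966   6.04008065  69.441644  ] [ 4.68552901 -2.94055727 -9.82987743] [-0.49183855 -0.81036028 -0.06848645] 26.66085559996837 [-0.98667756  0.16268759]
tool x ang 2.9781787177487358 radial ang 2.986165828695775 130.2961693204704
```

Call:
{"op": "send_rows", "data": {"deltas": [[0,0.136,-0.05,0.14,2.3],[-0.003,0.272,-0.05,1.2,2.3],[-0.0064,0.408,0,1.8,2.3],[-0.0064,0.408,0,1.8,2.3],[-0.0064,0.408,0,1.8,2.3],[-0.0064,0.408,0,1.8,2.3],[-0.0064,0.408,0,1.8,2.3],[-0.0064,0.408,0,1.8,2.3],[-0.0064,0.408,0,1.8,2.3],[-0.003,0.272,0,1.2,2.3]]}}

```text
t: 7.75
eef_pos: [464.7, 39.6, 70.4]
eef_rot: [-0.668, -3.07, 0.001]
contact_force: [5.3, -5.4, -10.8]
opening: 0.315
grip_force: 40.0
```

```bash
cat > st.py <<'E'
from h import *
o=ctrl.get_obs(); P=o['eef_pos']; M=R.from_rotvec(o['eef_rot']).as_matrix(); x=M[:2,0]
a=np.arctan2(P[1]+14.13,P[0]-583.12)
print(o['t'],P.round(2),'F tool',(M.T@o['contact_force']).round(1),'open',o['opening']*85,o['grip_force'],'toolang',np.arctan2(x[1],x[0]),'rad',a,'swung',2.9862-a,'left',a-2.9862+0.637,'r',np.hypot(P[1]+14.13,P[0]-583.12))
E
python3 st.py
```

```text
7.75 [464.66  39.61  70.44] F tool [-7.  -2.7 10.8] open 26.774416531507164 40.040810108184814 toolang 2.712933274047467 rad 2.7156795314494415 swung 0.27052046855055867 left 0.36647953144944134 r 130.07804708637195
```

Call:
{"op": "send_rows", "data": {"deltas": [[-0.01,0.272,0,1.2,2.3],[-0.015,0.454,0,2,2.3],[-0.015,0.454,0,2,2.3],[-0.008,0.454,0,2,2.3],[-0.008,0.454,0,2,2.3],[-0.008,0.454,0,2,2.3],[-0.008,0.454,0,2,2.3],[-0.008,0.454,0,2,2.3],[-0.008,0.454,0,2,2.3],[-0.003,0.272,0,1.2,2.3]]}}

```text
t: 9.0
eef_pos: [487.7, 74.0, 70.2]
eef_rot: [-1.15, -2.923, 0.002]
contact_force: [3.5, -6.0, -10.1]
opening: 0.311
grip_force: 40.1
```

```bash
python3 - <<'E'
from h import *
p,d,c=snap('wrist'); q,_,_=snap('side')
a=cv2.resize(p[160:340,150:410][:,:,::-1],None,fx=3,fy=3,interpolation=cv2.INTER_CUBIC); cv2.imwrite('pics/w3.png',cv2.convertScaleAbs(a,alpha=1.3))
import runpy; runpy.run_path('st.py')
for P in [(491.53,78.06,32)]: print((proj(c,P)-[150,160])*3)
E
```

```text
9.1 [487.79  74.08  70.23] F tool [-7.  -0.6 10.4] open 26.731909785748456 40.093544125556946 toolang 2.392088423494631 rad 2.3949277009839527 swung 0.5912722990160475 left 0.04572770098395251 r 129.88107493304204
[420.16226799 237.78411886]
```

View pics/w3.png

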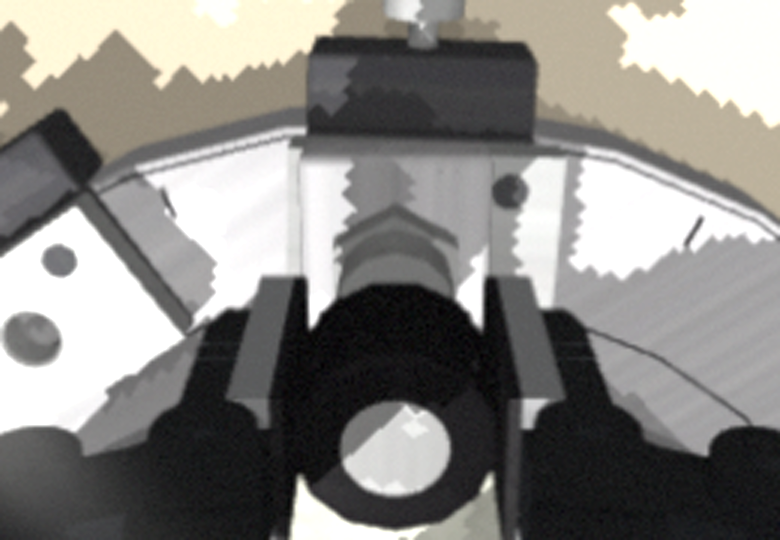

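The crop shows the home block's hole at (33,338), now uncovered, and the next plate's right-hand screw at (510,190) with plate ends at u≈298 and 575. I'll use these to refine the remaining angle.

```bash
python3 - <<'E'
from h import *
p,d,c=load('wrist'); S=np.array([583.12,-14.13])
w=lambda u,v:(150+(u+.5)/3-.5,160+(v+.5)/3-.5)
def pol(P): q=P[:2]-S; return P[:2].round(2),np.arctan2(q[1],q[0]).round(4),np.hypot(*q).round(2)
print('home',pol(atz(c,*w(33,338),32)),'screw3',pol(atz(c,*w(510,190),32)),'pl ends',pol(atz(c,*w(298,147),32)),pol(atz(c,*w(575,150),32)),'knobtop',pol(atz(c,*w(396,448),101)))
E
python3 - <<'E'
import sys; sys.path.insert(0,'.')
from h import *
# screw in w1: redo with w1 camera: calibration from pose of w1
S=np.array([583.12,-14.13])
c=ctrl.get_calibration('wrist'); M2=R.from_rotvec(ctrl.get_obs()['eef_rot']).as_matrix(); p2=ctrl.get_obs()['eef_pos']
M1=np.array([[-.99,.1409,-.0013],[.1409,.99,-.0005],[.0013,-.0007,-1]]); p1=np.array([445.3688,21.041,169.975])
T=M1@M2.T; c1=dict(c); c1['xyz']=p1+T@(np.array(c['xyz'])-p2); c1['attitude']=T@rot(c)
w=lambda u,v:(220+(u+.5)/4.4-.5,170+(v+.5)/4.4-.5)
def pol(P): q=P[:2]-S; return P[:2].round(2),np.arctan2(q[1],q[0]).round(4),np.hypot(*q).round(2)
print('hole',pol(atz(c1,*w(577,278),32)),'screw1',pol(atz(c1,*w(670,285),32)),'screwL',pol(atz(c1,*w(550,195),32)))
E
```

```text
home (array([454.75,   6.47]), np.float64(2.9825), np.float64(130.02)) screw3 (array([495.59,  97.01]), np.float64(2.2379), np.float64(141.47)) pl ends (array([462.36,  73.79]), np.float64(2.5123), np.float64(149.38)) (array([497.87, 111.09]), np.float64(2.1685), np.float64(151.49)) knobtop (array([487.75,  75.07]), np.float64(2.3896), np.float64(130.58))
hole (array([490.47,  77.34]), np.float64(2.3626), np.float64(130.19)) screw1 (array([494.73,  95.99]), np.float64(2.2471), np.float64(141.21)) screwL (array([472.05,  73.41]), np.float64(2.4741), np.float64(141.42))
```

Call:
{"op": "send_rows", "data": {"deltas": [[-0.01,0.1,0,0.4,2.3],[-0.01,0.1,0,0.4,2.3],[0,0.05,0,0.3,2.3],[0,0,0.08,0,2.3],[0,0,0.08,0,2.3],[0,0,0.06,0,2.3],[0,0,0,0,2.3],[0,0,0,0,2.9],[0,0,0,0,3.1],[0,0,0,0,3.2]]}}

```text
t: 10.35
eef_pos: [489.9, 76.1, 69.3]
eef_rot: [1.177, 2.913, 0.0]
contact_force: [-0.2, -0.2, -0.0]
opening: 0.375
grip_force: 0.0
```

```bash
python3 st.py
```

```text
10.35 [489.92  76.14  69.32] F tool [ 0.  -0.3  0. ] open 31.90313300572015 0.0 toolang 2.37380823549018 rad 2.37214456937106 swung 0.6140554306289401 left 0.02294456937105993 r 129.75171972754532
```

Call:
{"op": "send_rows", "data": {"deltas": [[0,0.04,0.1,0.1,3.2],[0,0.04,0.1,0.2,3.2],[0,0.04,0.1,0.2,3.2],[0,0.04,0,0.2,3.2],[0,0.04,0,0.2,3.2],[0,0.04,0,0.1,3.2],[0,0.03,0,0,3.2],[0,0.03,0,0,3.2],[0,0.03,0,0,3.2],[0,0.02,0,0,3.2]]}}

```text
t: 11.6
eef_pos: [492.4, 78.5, 66.3]
eef_rot: [1.202, 2.902, 0.0]
contact_force: [-2.5, -0.0, 0.6]
opening: 0.373
grip_force: 0.6
```

```bash
cat > look.py <<'E'
from h import *
import runpy
p,d,c=snap('wrist'); runpy.run_path('st.py')
o=ctrl.get_obs()
v,u=np.mgrid[240:370:2,230:340:2]; Q=np.array([atd(c,x,y,d[y,x]) for x,y in zip(u.ravel(),v.ravel())])
# knob top: horizontal patch near TCP
s=(np.hypot(*(Q[:,:2]-o['eef_pos'][:2]).T)<9)&(Q[:,2]<110)&(Q[:,2]>80)
if s.sum(): z=np.median(Q[s][:,2]); t=s&(abs(Q[:,2]-z)<2); print('knob top z',z,s.sum(),Q[t].mean(0))
E
python3 look.py
```

```text
11.65 [492.41  78.54  66.28] F tool [-0.4 -0.6 -1.4] open 31.89413770292034 0.41283080354332924 toolang 2.3563084574754583 rad 2.345494566753249 swung 0.640705433246751 left -0.0037054332467509887 r 129.68068994441558
knob top z 88.17287217211963 329 [492.1482379   78.76818907  88.16616785]
```

```bash
python3 - <<'E'
from h import *
p,d,c=load('wrist')
a=cv2.resize(p[180:360,150:410][:,:,::-1],None,fx=3,fy=3,interpolation=cv2.INTER_CUBIC); cv2.imwrite('pics/w4.png',cv2.convertScaleAbs(a,alpha=1.3))
E
```

```text
(no output)
```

View pics/w4.png

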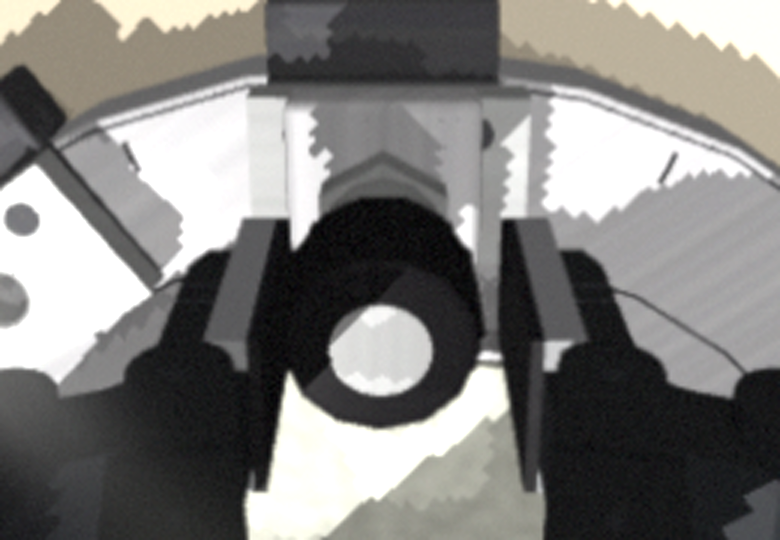

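The knob top is at z≈88 mm, the pin-home height (riding would be 98). The lug is centred between the next plate's two screws (283 and 487, lug at ~383), so the pin has dropped in. I'll open and withdraw straight up.

Call:
{"op": "send_rows", "data": {"deltas": [[0,-0.15,0,0,3.6],[0,-0.1,0,0,4.2],[0,0,0,0,5],[0,0,0,0,5.5],[0,0,-0.6,0,5.5],[0,0,-1.5,0,5.5],[0,0,-2.5,0,5.5],[0,0,-3,0,5.5],[0,0,-3,0,5.5],[0,0,-2,0,5.5]]}}

```text
t: 12.9
eef_pos: [490.8, 76.8, 194.6]
eef_rot: [1.201, 2.901, 0.002]
contact_force: [0.5, -0.0, -0.2]
opening: 0.644
grip_force: 0.0
```

```bash
python3 - <<'E'
from h import *
p,d,c=snap('wrist','w5'); q,ds,cs=snap('side','s5')
a=cv2.resize(q[170:310,170:330][:,:,::-1],None,fx=3.7,fy=3.7,interpolation=cv2.INTER_CUBIC); cv2.imwrite('pics/s5c.png',cv2.convertScaleAbs(a,alpha=1.4))
import runpy; runpy.run_path('st.py')
Q=np.array([[*atd(c,x,y,d[y,x]),x,y] for x in range(200,360) for y in range(120,330) if d[y,x]>0])
s=(np.hypot(Q[:,0]-491.5,Q[:,1]-77)<25)&(Q[:,2]>84)&(Q[:,2]<104); print(s.sum(),np.median(Q[s],0),Q[s].mean(0))
E
```

```text
13.0 [491.24  76.81 194.78] F tool [-0.3  0.3  0.8] open 54.820460605793265 0.0 toolang 2.356245932705253 rad 2.3613174972163504 swung 0.6248825027836498 left 0.012117497216350248 r 129.2710014101927
992 [490.3718331   78.59489464  87.98239341 282.         202.        ] [490.47629076  78.50677988  87.84665679 281.65120968 201.5171371 ]
```

View pics/s5c.png

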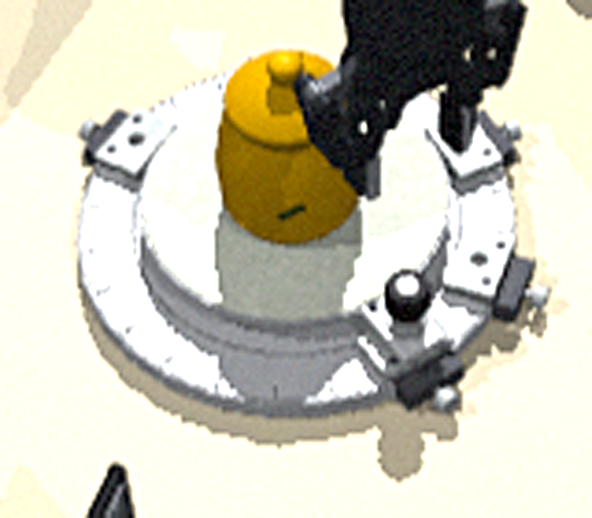

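The picture shows the pin standing down in the next block, with the knob at (407,295), the home block bare at (480,260) and the jar upright in the middle. The knob top reads 88.0 mm and the gripper is clear.

```bash
python3 -c "
from cell import ctrl
print(ctrl.close_job())"
```

```text
the job is handed in; nothing more can be done
None
```

I swung the turntable clockwise to its next stop block and the pin dropped fully home (knob top measured at 88 mm, its pin-home height). The yellow jar is still standing in the middle, nothing else was touched, and the job was handed in at about 13 s.

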